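Swap the tools back onto their own mats

TASK

Someone has put the four things on the grey rubber mats back in each other's places. Put each one on the mat cut to its own outline: the block plane on the long oblong mat, the spring clamp on the wedge-shaped mat with its jaws at the narrow end, the tape measure on the short rectangular mat and the roll of tape on the round mat, each flat on its mat, centred and lined up with it. The bare plywood square is empty and may be used to set a thing down on the way.

Things in the scene. Friction and masses are not known exactly. Their poses are not given: they have to be found in the camera images.
- block_plane: Small metal block plane standing on its sole, 48 wide (its x) x 160 long (its y) x 51 mm high, about 0.6 kg. Origin: centre of the sole, z up. Between y = -20 and +50 mm the side walls are 48 mm apart from 5 to 26 mm above the sole and the upper body is 36 mm wide to 51 mm; grip it across x near y = +20 mm, the centre of mass. Either way round on its mat is right.
- spring_clamp: Spring clamp with green handles lying flat, V-shaped, 158 long (its y) and 25 mm thick, 79 mm wide (x) at the handle ends (y = -79 mm) and about 30 mm at the jaws (y = +79 mm), 0.09 kg, rigid. Origin: middle of its length on the underside, z up. At the pivot, y = +20 mm, it is 35 mm wide across x: grip there.
- clamp_jaws (a point): Point between the jaws of the spring clamp, 70 mm from the clamp's origin along its +y, 12 mm above its underside; same axes as the clamp.
- tape_measure: Yellow tape measure standing upright, 36 wide (x; its case 34) x 78 long (y) x 64 mm high, about 0.23 kg. Origin: centre of its underside, z up. Either way round on its mat is right.
- tape_roll: Roll of black tape lying flat, 58 mm diameter, 19 mm high, 0.05 kg; solid to the touch (its hole cannot be entered). Origin: centre of its underside, z up. Any turn is right.
- mat_long: Long oblong mat, 72 (x) x 184 mm (y), home of the block plane; all four mats are flat grey rubber, 3 mm thick, fixed to the bench. Origin: centre of its underside, on the bench, z up. At the start one of the wrong things lies across it.
- mat_wedge: Wedge-shaped mat, 184 mm long (y), 108 mm wide at the y = -92 mm end and 44 mm at the y = +92 mm end, home of the spring clamp, jaws (+y) at the narrow end; all four mats are flat grey rubber, 3 mm thick, fixed to the bench. Origin: centre of its underside, on the bench, z up. At the start one of the wrong things lies across it.
- mat_short: Short rectangular mat, 60 (x) x 102 mm (y), home of the tape measure; all four mats are flat grey rubber, 3 mm thick, fixed to the bench. Origin: centre of its underside, on the bench, z up. At the start one of the wrong things lies across it.
- mat_round: Round mat, 84 mm diameter, home of the roll of tape; all four mats are flat grey rubber, 3 mm thick, fixed to the bench. Origin: centre of its underside, on the bench, z up. At the start one of the wrong things lies across it.
- plywood_square: Bare square of plywood 140 x 140 x 6 mm, fixed to the bench, empty: a free spot to set a thing down on the way. Origin: centre of its underside, z up; its top is at z = 6 mm.
There are look-alikes about, which are no part of the job. Of the things that look like the tape_roll, the smallest one is meant.

How it is judged:
At the end, for the whole second after the job is handed in: Each thing is let go and at rest flat on its own mat: its centre within 15 mm of the mat's, underside under 8 mm above the bench, tilt under 0.12 rad; plane, clamp and tape measure lie along their mats within 0.2 rad (plane and measure either way round, clamp jaws at the narrow end) (horizontal distance between block_plane and mat_long below 0.015 m and height (world z) of each of block_plane, spring_clamp, tape_measure, tape_roll below 0.008 m and angle between each of block_plane, spring_clamp, tape_measure, tape_roll's own z axis and vertical below 0.12 rad and linear speed of each of block_plane, spring_clamp, tape_measure, tape_roll below 0.02 m/s and angular speed of each of block_plane, spring_clamp, tape_measure, tape_roll below 0.2 rad/s and angle between the y axis of block_plane and the y axis of mat_long, either way round below 0.2 rad and horizontal distance between spring_clamp and mat_wedge below 0.015 m and angle between the y axis of spring_clamp and the y axis of mat_wedge, either way round below 0.2 rad and horizontal distance between tape_measure and mat_short below 0.015 m and angle between the y axis of tape_measure and the y axis of mat_short, either way round below 0.2 rad and horizontal distance between tape_roll and mat_round below 0.015 m and y of clamp_jaws in the frame of mat_wedge above 0.04 m); the robot touches nothing.
It also fails if it takes over 144 s, if anything falls off the work surface, if the arm or the gripper's body presses on something with over 40 N, if the wrist force passes 120 N, or if a joint passes its speed limit or range.

ROBOT

A 7-joint arm with a two-finger parallel gripper is mounted at the origin on a cart in front of the work surface, level with it; the furniture and walls round the work are solid. World frame = base frame: x ahead of the robot, y to its left, z up, the work surface at z = 0. Lengths are in m, angles in rad, forces in N, time in s.
With the tool pointing down it reaches from about 0.425 to 0.925 m from the base axis. Payload 6.8 kg.
Tool frame: the origin (TCP) lies at the very end of the fingers, on their centre line; the grasp point (between the pads) lies 19 mm behind it; z points along the fingers, y is the line along which they close (so a half turn about z gives the same grasp; the last joint's range is limited). The gripper opens to 85 mm and grips with 20 to 120 N. Pads are 22 mm wide; open, the fingers measure 114 mm over their backs; the gripper's body (76 mm by 85 mm) begins 54 mm behind the grasp point. The pads swing forward as they close: fully open they stand 13 mm farther back than shut.
Start: joints at [1.054, 0.477, 0.022, 1.555, -0.011, 1.109, -0.083], TCP at [0.268, -0.619, 0.231] pointing down, gripper open.
Joint ranges: [-2.96, 2.96], [-0.34, 2.1], [-1.41, 1.46], [0.24, 2.44], [-1.37, 4.51], [0.17, 1.92], [-2.96, 2.96]. Speed limits (rad/s): [2.39, 2.39, 3.14, 3.14, 3.14, 3.14, 3.14].

INTERFACE

Orientations are given as a unit quaternion [w, x, y, z].
In Python, from station import telemetry, viewer, job, search_frame, cut_out gives the robot as it stands. The module is installed in compiled form; this text tells all that it offers.
- The arm moves only by the shell command python3 -m crank 'ROWS' [FORCE]. ROWS is JSON, a list of rows, each an object with "delta_rot": the turn, a rotation vector about the tool's x, y, z in degrees, a list of three; "xyz": the shift along the tool's x, y, z in m, a list of three; "fingers": the gripper command: -1 is fully open, 1 is shut, values between are in proportion. In form: [{"delta_rot": [ax, ay, az], "xyz": [dx, dy, dz], "fingers": fingers}, ...]. A call has 1 to 10 rows; each row is the pose to reach, as a shift and turn from the pose commanded when the call began, along the tool's axes at that moment; what a row does not reach only later rows make up. A row lasts 1/10 s, in which the tool goes at most 50 mm and 8.59 degrees, less where a joint would pass 70% of its speed; a pose out of reach is approached as far as the arm can. A call with a gripper value outside its range is refused whole. The fingers move at their own pace and stop on an object; FORCE is the grip in N (left out, the last holds). Time passes only in rows, so rows that repeat a pose let the fingers close. It gives the time, the measured TCP pose, the force, the opening and the grip force at its end, in the units of the state.
- telemetry.get_obs(): the state, without advancing time (a new reading comes with each control period).
- viewer.read_camera(name): name is "side" or "top"; returns a dict with "img" (384x512x3 uint8, red, green, blue), "fx", "fy", "cx", "cy" (pixels), "k1" (the pictures are not rectified: a ray, as slopes to the right and down, at radius r is drawn at 1 + k1 r^2 times it, then the intrinsics apply), "origin" and "rotation" of the camera in the world. Camera axes: x right, y up, looking along -z (the intrinsics and any distortion apply to the point x, -y, -z); pixel columns grow to the right and rows downward; lengths in m; the calibration is good to about 2 mm. A picture is of the moment at which its call begins. There is no depth.
- job.hand_in(): hands the job in; it is judged then, once.
Trained networks look in the newest picture that a camera, given by its name, has taken for a name from the list of things; names that differ only in an ending like _2 or _b are one class to them, and where a whole thing is asked for, a point or a joint stands for the part that bears it (a point fixed in the world has none). Each returns a list of dicts, best first, with "score" (0 to 1); they miss things now and then, are a little off and sometimes report something else, mostly with a low value. They report only what shows in the picture. A call takes as long as a camera call. They do not tell look-alikes from the thing itself.
- search_frame(camera, thing): "pixel" ([column, row] in pixels, amid what is visible of it).
- cut_out(camera, thing): "pixels" (384x512 bool, what is visible of it) and "pixel" ([column, row] in pixels, amid what is visible of it).
The state is a dict: "t": time; "q": joint angles; "joint_vel": joint speeds; "joint_torque": joint torques, N m; "eef_pos": TCP position; "tool_rot": TCP orientation; "contact_force": force on the tool from outside, world axes, zero at the start; "torque": the same for the moment, N m; "gripper_width": opening from 0.0 (shut) to 1.0 (fully open); "grasp_force": force on a finger pad.
Only numpy, scipy, OpenCV 4.12 (cv2) and the standard library are available. Lean on these libraries where they do the work, as an engineer would, in place of code of your own. Each camera call takes 0.05 s, during which the arm holds its last target. There are 200 camera calls.

## Working session

There is one attempt and no reset: what is moved stays moved. The work goes in short steps, Python scripts to look and compute and a shell command to move; the robot and the scene stay as the last step left them, time stands still between calls to the robot, and variables do not carry over. Pictures are saved under pics/ and viewed, at most 14 in all, crops included, and the job is handed in when it is done.

```bash
mkdir -p pics; cat > h.py <<'E'
import numpy as np, cv2
from station import telemetry, viewer, job, search_frame, cut_out
def ray(c,px):
    u=(np.atleast_2d(px)-[c["cx"],c["cy"]])/[c["fx"],c["fy"]]
    s=u.copy()
    for _ in range(20): s=u/(1+c["k1"]*(s**2).sum(1,keepdims=True))
    d=np.c_[s[:,0],-s[:,1],-np.ones(len(s))]
    return d@np.array(c["rotation"]).T
def toz(c,px,z):
    d=ray(c,px);o=np.array(c["origin"])
    return o+d*((z-o[2])/d[:,2])[:,None]
def proj(c,p):
    q=(np.atleast_2d(p)-c["origin"])@np.array(c["rotation"])
    s=np.c_[q[:,0],-q[:,1]]/-q[:,2:3]
    s=s*(1+c["k1"]*(s**2).sum(1,keepdims=True))
    return s*[c["fx"],c["fy"]]+[c["cx"],c["cy"]]
E
python3 - <<'E'
from h import *
o=telemetry.get_obs(); print({k:np.round(v,3).tolist() for k,v in o.items()})
for n in("top","side"):
    c=viewer.read_camera(n)
    print(n,{k:np.round(v,3).tolist() for k,v in c.items() if k!="img"})
    cv2.imwrite(f"pics/{n}0.png",cv2.resize(c["img"][...,::-1],(800,600),interpolation=cv2.INTER_CUBIC))
    for t in "block_plane spring_clamp tape_measure tape_roll mat_long mat_wedge mat_short mat_round plywood_square".split():
        for r in cut_out(n,t)[:5]:
            m=r["pixels"].astype(np.uint8); 
            print(n,t,round(r["score"],2),np.round(r["pixel"],1),m.sum(),toz(c,r["pixel"],0.0)[0,:2].round(3))
E
```

```text
{'t': 0.0, 'q': [1.054, 0.478, 0.022, 1.556, -0.012, 1.109, -0.083], 'joint_vel': [-0.003, -0.002, 0.001, 0.001, 0.001, 0.0, -0.001], 'joint_torque': [0.0, -59.644, 1.608, -28.119, 0.012, 0.009, 0.0], 'eef_pos': [0.268, -0.619, 0.23], 'tool_rot': [-0.001, 0.979, 0.203, -0.0], 'contact_force': [-0.353, 0.014, -0.277], 'torque': [-0.028, -0.018, -0.033], 'grasp_force': 0.0, 'gripper_width': 0.999}
top {'fx': 356.0, 'fy': 356.0, 'cx': 255.258, 'cy': 194.32, 'k1': 0.005, 'origin': [0.368, -0.072, 1.083], 'rotation': [0.711, 0.036, -0.047, -0.701]}Traceback (most recent call last):
  File "<stdin>", line 10, in <module>
  File "h.py", line 10, in toz
    d=ray(c,px);o=np.array(c["origin"])
  File "h.py", line 8, in ray
    return d@np.array(c["rotation"]).T
           ~^~~~~~~~~~~~~~~~~~~~~~~~~~
ValueError: matmul: Input operand 1 has a mismatch in its core dimension 0, with gufunc signature (n?,k),(k,m?)->(n?,m?) (size 4 is different from 3)
```

```bash
sed -i 's/^import numpy.*/&\nfrom scipy.spatial.transform import Rotation as R\ndef mat(c): return R.from_quat(c["rotation"],scalar_first=True).as_matrix()/; s/np.array(c\["rotation"\])/mat(c)/' h.py
python3 - <<'E'
from h import *
for n in("top","side"):
    c=viewer.read_camera(n)
    print(n,{k:np.round(v,3).tolist() for k,v in c.items() if k!="img"})
    cv2.imwrite(f"pics/{n}0.png",cv2.resize(c["img"][...,::-1],(800,600),interpolation=cv2.INTER_CUBIC))
    for t in "block_plane spring_clamp tape_measure tape_roll mat_long mat_wedge mat_short mat_round plywood_square".split():
        for r in cut_out(n,t)[:5]:
            m=r["pixels"].astype(np.uint8); 
            print(n,t,round(r["score"],2),np.round(r["pixel"],1),m.sum(),toz(c,r["pixel"],0.0)[0,:2].round(3))
E
```

```text
top {'fx': 356.0, 'fy': 356.0, 'cx': 255.258, 'cy': 194.32, 'k1': 0.005, 'origin': [0.368, -0.072, 1.083], 'rotation': [0.711, 0.036, -0.047, -0.701]}
top block_plane 0.67 [117.4 203.2] 833 [0.462 0.331]
top block_plane 0.56 [178.1 164.2] 636 [0.586 0.152]
top block_plane 0.54 [319.7 216.6] 246 [ 0.431 -0.285]
top spring_clamp 0.79 [179.1 161.9] 589 [0.593 0.149]
top tape_measure 0.69 [228.9 215.9] 311 [ 0.429 -0.008]
top tape_measure 0.44 [175.5 162.8] 496 [0.59 0.16]
top tape_measure 0.29 [324.1 216.5] 214 [ 0.431 -0.298]
top tape_roll 0.79 [319.5 173.3] 409 [ 0.564 -0.285]
top tape_roll 0.65 [326.6 216.9] 211 [ 0.43  -0.306]
top tape_roll 0.62 [388.7 212.1] 412 [ 0.447 -0.497]
top mat_long 0.79 [323.4 215.7] 1218 [ 0.433 -0.296]
top mat_wedge 0.73 [131.  210.3] 758 [0.441 0.289]
top mat_wedge 0.39 [225.8 206. ] 269 [0.459 0.002]
top mat_short 0.78 [181.  161.5] 317 [0.594 0.143]
top mat_short 0.19 [116.3 204.3] 909 [0.459 0.334]
top mat_round 0.85 [224.5 202.7] 265 [0.469 0.006]
top mat_round 0.65 [134.  209.2] 694 [0.445 0.28 ]
top plywood_square 0.78 [261.5 167.9] 2023 [ 0.579 -0.106]
side {'fx': 427.069, 'fy': 427.069, 'cx': 258.589, 'cy': 193.62, 'k1': -0.155, 'origin': [0.02, 1.211, 0.669], 'rotation': [-0.133, -0.1, 0.534, 0.829]}
side block_plane 0.7 [219.2 262.3] 777 [0.476 0.287]
side block_plane 0.39 [263.1 207.2] 313 [ 0.471 -0.087]
side tape_measure 0.52 [260.  206.7] 344 [ 0.483 -0.088]
side tape_roll 0.57 [290.7 182.8] 83 [ 0.435 -0.332]
side tape_roll 0.52 [297.5 167.6] 199 [ 0.452 -0.508]
side tape_roll 0.5 [263.6 186.6] 225 [ 0.528 -0.265]
side mat_long 0.57 [283.3 188.9] 128 [ 0.447 -0.264]
side mat_wedge 0.79 [228.3 266.4] 421 [0.443 0.299]
side mat_round 0.55 [256.6 222.1] 65 [0.455 0.027]
side plywood_square 0.87 [235.1 200. ] 639 [ 0.59  -0.116]
```

View pics/top0.png

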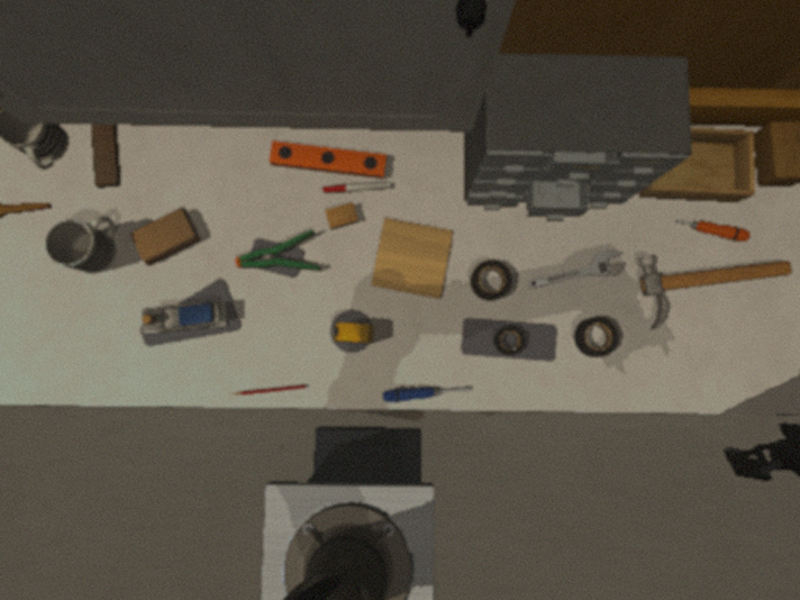

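View pics/side0.png

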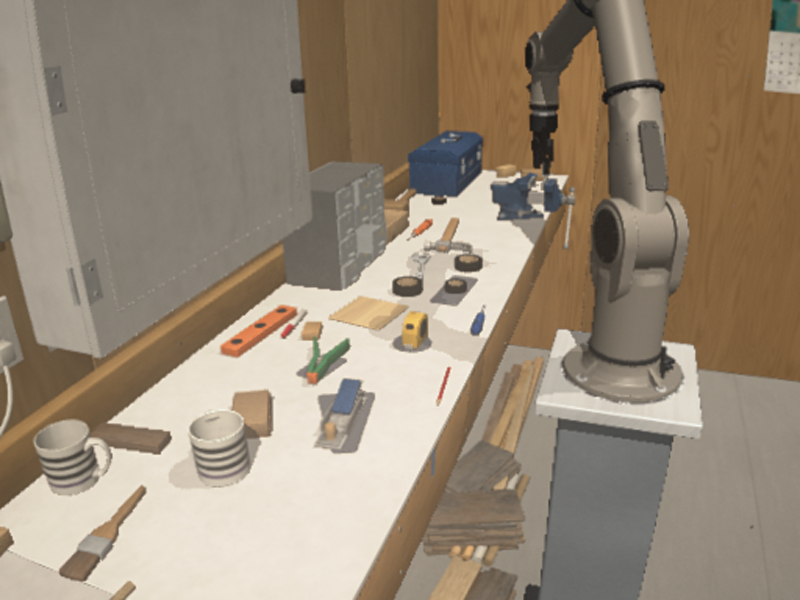

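```bash
cat >> h.py <<'E'
def rect(c,cx,cy,z=0.003,S=1.5,W=400,H=300):
    u,v=np.meshgrid(np.arange(W),np.arange(H))
    P=np.stack([cx-(v-H/2)/S/1000,cy-(u-W/2)/S/1000,np.full(u.shape,z)],-1).reshape(-1,3)
    m=proj(c,P).reshape(H,W,2).astype(np.float32)
    im=cv2.remap(c["img"],m[...,0],m[...,1],cv2.INTER_CUBIC)[...,::-1].copy()
    return im
def topx(p,cx,cy,S=1.5,W=400,H=300):
    p=np.atleast_2d(p); return np.c_[W/2-(p[:,1]-cy)*S*1000,H/2-(p[:,0]-cx)*S*1000]
def grid(im,cx,cy,S=1.5):
    for k in range(-400,1200,20):
        a=topx([k/1000,k/1000],cx,cy,S)[0].round().astype(int)
        if 0<=a[1]<300:
            cv2.line(im,(0,a[1]),(8,a[1]),(0,0,255),1); cv2.putText(im,str(k),(10,a[1]+4),0,.35,(0,0,255),1)
        if 0<=a[0]<400:
            cv2.line(im,(a[0],292),(a[0],299),(255,0,0),1); cv2.putText(im,str(k),(a[0]-10,288),0,.35,(255,0,0),1)
    return im
def shape(name,x,y,th):
    hw={"long":(36,36,92),"wedge":(54,22,92),"short":(30,30,51)}
    if name=="round": 
        t=np.linspace(0,6.283,40); L=np.c_[np.cos(t),np.sin(t)]*.042
    else:
        a,b,l=hw[name]; L=np.array([[-a,-l],[a,-l],[b,l],[-b,l]])/1000
    C,S=np.cos(th),np.sin(th)
    return L@np.array([[C,S],[-S,C]])+[x,y]
TILES=[(.45,.30),(.59,.15),(.445,0.),(.433,-.295)]
def sheet(c,fn,draw=()):
    ts=[]
    for cx,cy in TILES:
        im=rect(c,cx,cy)
        for d in draw: cv2.polylines(im,[topx(shape(*d),cx,cy).round().astype(int)],True,(0,255,0),1)
        ts.append(grid(im,cx,cy))
    cv2.imwrite(fn,np.vstack([np.hstack(ts[:2]),np.hstack(ts[2:])]))
E
python3 - <<'E'
from h import *
c=viewer.read_camera("top"); np.save("top0.npy",c,allow_pickle=True)
sheet(c,"pics/sheet0.png")
E
```

```text
(no output)
```

View pics/sheet0.png

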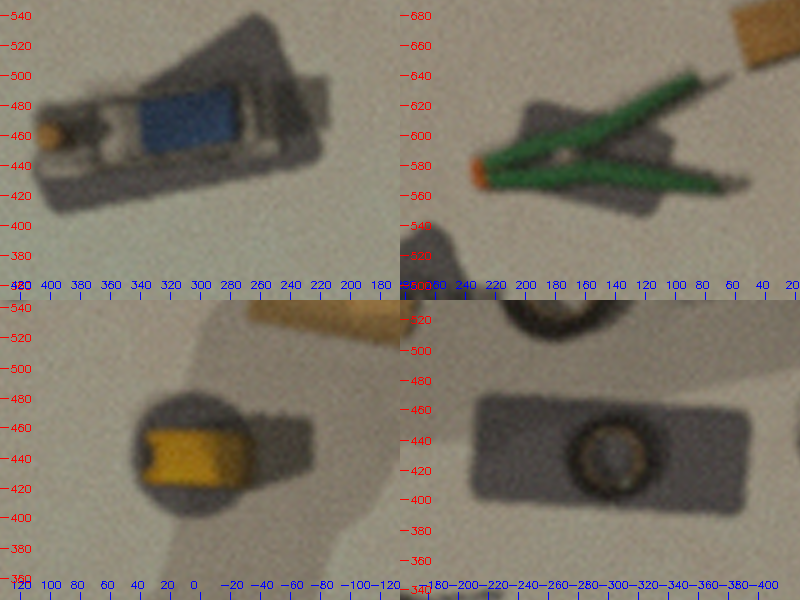

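```bash
cat > fit.py <<'E'
from h import *
from scipy.optimize import minimize
c=np.load("top0.npy",allow_pickle=True).item()
g=cv2.GaussianBlur(cv2.cvtColor(c["img"],cv2.COLOR_RGB2GRAY).astype(np.float32),(0,0),.7)
def cost(p,n):
    q=shape(n,p[0],p[1],p[2]); q2=np.roll(q,-1,0); w=np.linspace(.08,.92,40)[:,None,None]
    if n=="round": w=np.array([.5])[:,None,None]
    m=(q*(1-w)+q2*w).reshape(-1,2); e=(q2-q)/np.linalg.norm(q2-q,axis=1)[:,None]+0*w
    e=e.reshape(-1,2); nn=np.c_[e[:,1],-e[:,0]]
    s=lambda d: cv2.remap(g,*[proj(c,np.c_[m+d*nn,np.full(len(m),.003)])[:,None,k].astype(np.float32) for k in(0,1)],cv2.INTER_LINEAR).ravel()
    return -np.clip(sum(s(d)-s(-d) for d in(.003,.006)),0,80).mean()
out=[]
for n,p in dict(wedge=(.457,.320,.345),short=(.592,.148,1.35),round=(.443,0,0),long=(.431,-.300,-1.63)).items():
    best=min((minimize(cost,np.add(p,d),(n,),method="Nelder-Mead",options=dict(initial_simplex=np.add(p,d)+np.vstack([np.zeros(3),np.diag([.008,.008,.1])]))) for d in [(0,0,0),(.006,-.006,.05),(-.006,.006,-.05)]),key=lambda r:r.fun)
    print(n,best.x.round(4),round(best.fun,1)); out.append((n,*best.x))
hsv=cv2.cvtColor(c["img"],cv2.COLOR_RGB2HSV)
def obj(name,lo,hi,z,cx,cy):
    im=rect(c,cx,cy,z); h=cv2.cvtColor(im,cv2.COLOR_BGR2HSV); m=cv2.inRange(h,lo,hi)
    k=max(cv2.findContours(m,0,1)[0],key=cv2.contourArea); r=cv2.minAreaRect(k)
    b=cv2.boxPoints(r); P=np.c_[cx-(b[:,1]-150)/1500,cy-(b[:,0]-200)/1500]
    print(name,P.mean(0).round(4),"size",np.round(np.array(r[1])/1.5,1),"corners",P.round(3).tolist())
obj("blue",(100,90,40),(125,255,255),.048,.45,.30)
obj("yellow",(15,150,60),(32,255,255),.060,.445,0)
obj("green",(60,80,30),(90,255,255),.018,.59,.15)
sheet(c,"pics/sheet1.png",out)
E
python3 fit.py
```

```text
wedge [0.4603 0.3226 0.3933] -70.4
short [0.5984 0.1273 1.1402] -45.4
round [0.4409 0.0025 0.1371] -71.4
long [ 0.4418 -0.3045 -1.2732] -18.6
blue [0.4656 0.2923] size [30.8 57.7] corners [[0.47600001096725464, 0.3230000138282776], [0.4860000014305115, 0.2669999897480011], [0.45500001311302185, 0.26100000739097595], [0.4449999928474426, 0.3179999887943268]]
yellow [ 0.436  -0.0008] size [64.6 35.7] corners [[0.41999998688697815, 0.03200000151991844], [0.45500001311302185, 0.03099999949336052], [0.4519999921321869, -0.03400000184774399], [0.4169999957084656, -0.03200000151991844]]
green [0.5701 0.1897] size [11.3 55.4] corners [[0.574999988079071, 0.21799999475479126], [0.5770000219345093, 0.16200000047683716], [0.5649999976158142, 0.16200000047683716], [0.5640000104904175, 0.21699999272823334]]
```

View pics/sheet1.png

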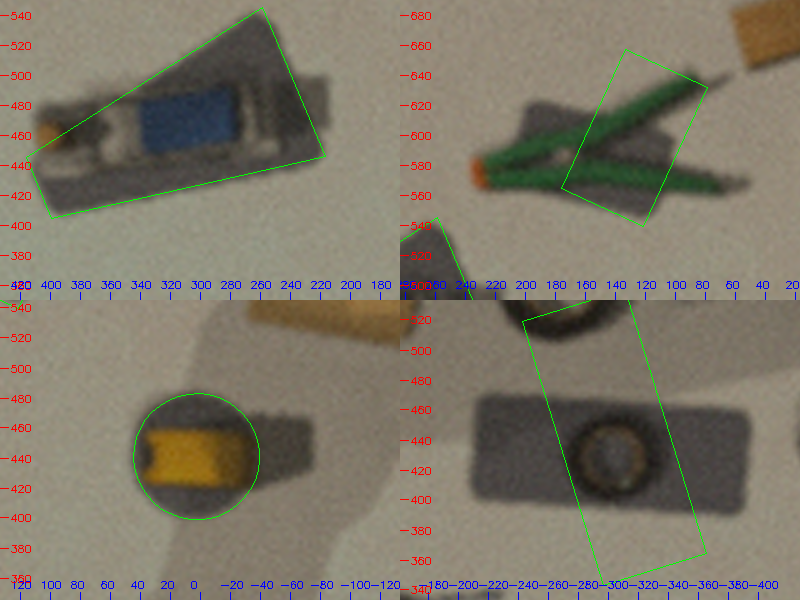

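```bash
sed -i 's/short=([^)]*)/short=(.584,.158,-.227)/; s/long=([^)]*)/long=(.4305,-.3017,-.06)/; s/sheet1/sheet2/' fit.py
sed -i 's/^obj(.*//' fit.py
sed -i '/^sheet(/d' fit.py
cat >> fit.py <<'E'
TILES2=[("plane",.46,.32,.006,2.2),("plane",.46,.32,.03,2.2),("cl",.59,.15,.02,2.2),("roll",.43,-.30,.019,2.2)]
ts=[]
for n,cx,cy,z,S in TILES2: ts.append(grid(rect(c,cx,cy,z,S),cx,cy,S))
cv2.imwrite("pics/sheet3.png",np.vstack([np.hstack(ts[:2]),np.hstack(ts[2:])]))
sheet(c,"pics/sheet2.png",out)
E
python3 fit.py
```

```text
wedge [0.4603 0.3226 0.3933] -70.4
short [ 0.5851  0.1564 -0.2969] -63.2
round [0.4409 0.0025 0.1371] -71.4
long [ 0.4293 -0.3021 -0.0614] -80.0
```

View pics/sheet3.png

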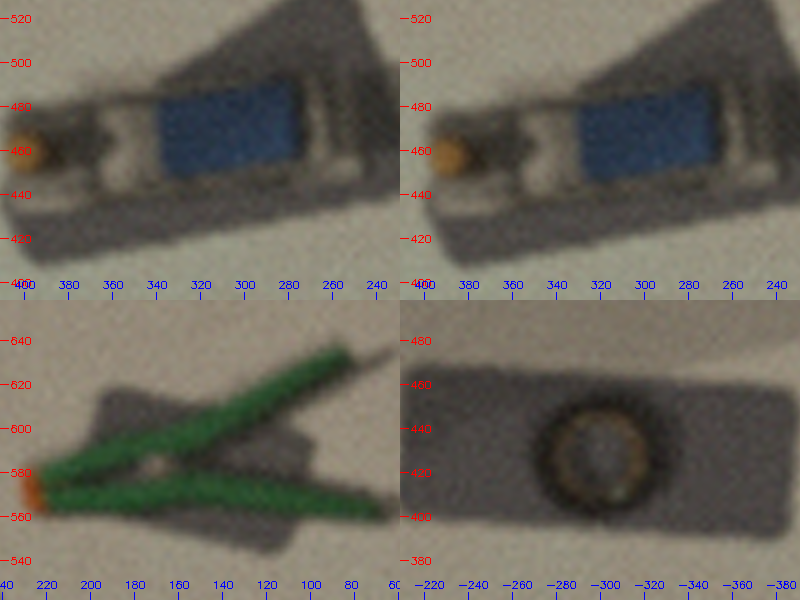

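View pics/sheet2.png

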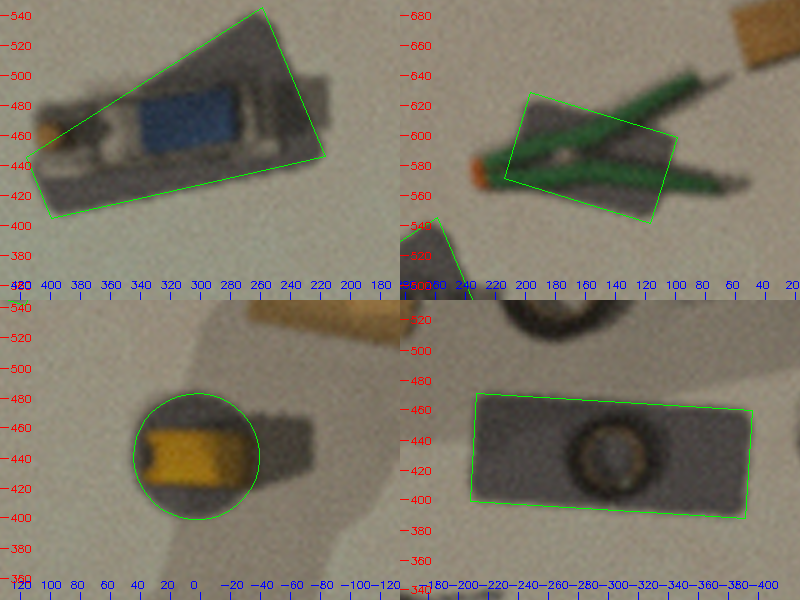

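```bash
cat > goal.py <<'E'
import sys
from h import *
o=telemetry.get_obs(); p=np.array(o["eef_pos"]); r=R.from_quat(o["tool_rot"],scalar_first=True)
print("t",round(o["t"],2),"tcp",p.round(4),"F",np.round(o["contact_force"],1),"w",round(o["gripper_width"],3),"g",round(o["grasp_force"],1))
for a in sys.argv[1:]:
    x,y,z,ph=map(float,a.split(",")); ph=np.radians(ph)
    g=R.from_matrix(np.array([[np.cos(ph),np.sin(ph),0],[np.sin(ph),-np.cos(ph),0],[0,0,-1]]).T.T)
    d=r.inv().apply(np.array([x,y,z])-p); v=(r.inv()*g).as_rotvec(degrees=True)
    print(a,"xyz",d.round(4).tolist(),"rot",v.round(1).tolist(),"dist",round(np.linalg.norm(d),3))
E
python3 goal.py .428,-.3,.15,90 .428,-.3,.002,90
```

```text
t 1.15 tcp [ 0.2683 -0.6194  0.2313] F [ 0.3 -0.1 -0.5] w 0.999 g 0.0
.428,-.3,.15,90 xyz [0.2735, -0.2296, 0.0813] rot [-0.0, -0.0, -66.6] dist 0.366
.428,-.3,.002,90 xyz [0.2735, -0.2296, 0.2293] rot [-0.0, -0.0, -66.6] dist 0.424
```

```bash
python3 -m crank '[{"delta_rot":[0,0,-66.6],"xyz":[0.2735,-0.2296,0.03],"fingers":-1},{"delta_rot":[0,0,-66.6],"xyz":[0.2735,-0.2296,0.03],"fingers":-1},{"delta_rot":[0,0,-66.6],"xyz":[0.2735,-0.2296,0.03],"fingers":-1},{"delta_rot":[0,0,-66.6],"xyz":[0.2735,-0.2296,0.03],"fingers":-1},{"delta_rot":[0,0,-66.6],"xyz":[0.2735,-0.2296,0.05],"fingers":-1},{"delta_rot":[0,0,-66.6],"xyz":[0.2735,-0.2296,0.08],"fingers":-1},{"delta_rot":[0,0,-66.6],"xyz":[0.2735,-0.2296,0.1],"fingers":-1},{"delta_rot":[0,0,-66.6],"xyz":[0.2735,-0.2296,0.13],"fingers":-1},{"delta_rot":[0,0,-66.6],"xyz":[0.2735,-0.2296,0.13],"fingers":-1},{"delta_rot":[0,0,-66.6],"xyz":[0.2735,-0.2296,0.13],"fingers":-1}]'; python3 goal.py .428,-.3,.002,90 .579,-.106,.12,90
python3 - <<'E'
from h import *
c=viewer.read_camera("side")
cv2.imwrite("pics/side1.png",cv2.resize(c["img"][100:292,130:386,::-1],(800,600),interpolation=cv2.INTER_CUBIC))
E
```

```text
t: 2.15
eef_pos: [0.4275, -0.2994, 0.1005]
tool_rot: [-0.001, 0.707, 0.707, -0.0]
contact_force: [-0.4, -0.8, 0.4]
gripper_width: 1.001
grasp_force: 0.0
t 2.15 tcp [ 0.4275 -0.2994  0.1005] F [-0.4 -0.8  0.4] w 1.001 g 0.0
.428,-.3,.002,90 xyz [-0.0007, 0.0008, 0.0985] rot [-0.1, -0.1, -0.0] dist 0.098
.579,-.106,.12,90 xyz [0.1935, 0.1515, -0.0196] rot [-0.1, -0.1, -0.0] dist 0.247
```

View pics/side1.png

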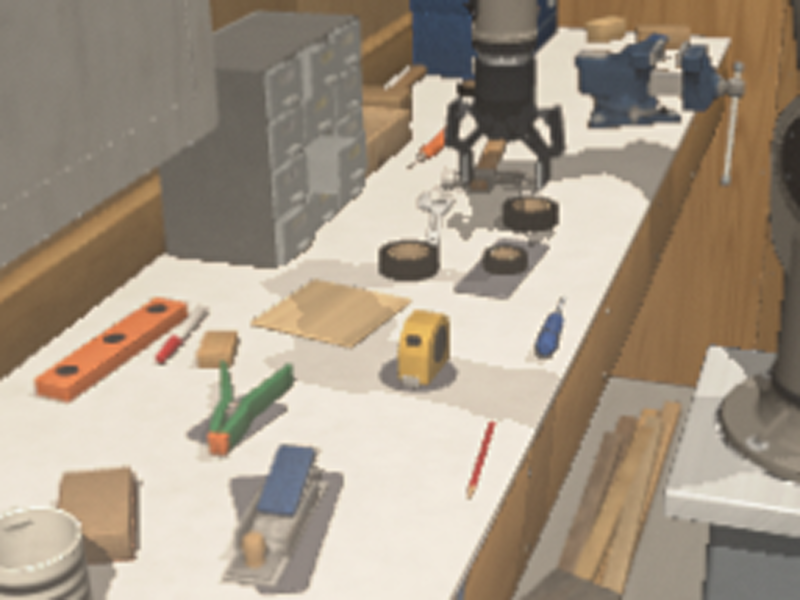

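```bash
python3 -m crank '[{"delta_rot":[0,0,0],"xyz":[0,0,0.04],"fingers":-1},{"delta_rot":[0,0,0],"xyz":[0,0,0.07],"fingers":-1},{"delta_rot":[0,0,0],"xyz":[0,0,0.09],"fingers":-1},{"delta_rot":[0,0,0],"xyz":[0,0,0.098],"fingers":-1},{"delta_rot":[0,0,0],"xyz":[0,0,0.098],"fingers":-1},{"delta_rot":[0,0,0],"xyz":[0,0,0.098],"fingers":1},{"delta_rot":[0,0,0],"xyz":[0,0,0.098],"fingers":1},{"delta_rot":[0,0,0],"xyz":[0,0,0.098],"fingers":1},{"delta_rot":[0,0,0],"xyz":[0,0,0.098],"fingers":1},{"delta_rot":[0,0,0],"xyz":[0,0,0.098],"fingers":1}]' 40; python3 goal.py
```

```text
t: 3.2
eef_pos: [0.4288, -0.3009, 0.0051]
tool_rot: [0.001, 0.707, 0.707, 0.0]
contact_force: [-1.1, 0.5, 8.8]
gripper_width: 0.64
grasp_force: 41.0
t 3.2 tcp [ 0.4288 -0.3009  0.0051] F [-1.1  0.5  8.8] w 0.64 g 41.0
```

```bash
python3 -m crank '[{"delta_rot":[0,0,0],"xyz":[0,0,-0.03],"fingers":1},{"delta_rot":[0,0,0],"xyz":[0,0,-0.08],"fingers":1},{"delta_rot":[0,0,0],"xyz":[0.195,0.15,-0.1],"fingers":1},{"delta_rot":[0,0,0],"xyz":[0.195,0.15,-0.1],"fingers":1},{"delta_rot":[0,0,0],"xyz":[0.195,0.15,-0.1],"fingers":1},{"delta_rot":[0,0,0],"xyz":[0.195,0.15,-0.1],"fingers":1},{"delta_rot":[0,0,0],"xyz":[0.195,0.15,-0.1],"fingers":1},{"delta_rot":[0,0,0],"xyz":[0.195,0.15,-0.1],"fingers":1},{"delta_rot":[0,0,0],"xyz":[0.195,0.15,-0.1],"fingers":1}]'; python3 goal.py .579,-.106,.008,90
```

```text
t: 4.1
eef_pos: [0.5788, -0.1035, 0.1041]
tool_rot: [0.0, 0.706, 0.708, 0.001]
contact_force: [-1.0, -0.9, -0.4]
gripper_width: 0.641
grasp_force: 43.3
t 4.1 tcp [ 0.5788 -0.1035  0.1041] F [-1.  -0.9 -0.4] w 0.641 g 43.3
.579,-.106,.008,90 xyz [-0.0026, 0.0001, 0.0961] rot [0.1, -0.0, 0.2] dist 0.096
```

```bash
python3 -m crank '[{"delta_rot":[0,0,0],"xyz":[0,0,0.04],"fingers":1},{"delta_rot":[0,0,0],"xyz":[0,0,0.075],"fingers":1},{"delta_rot":[0,0,0],"xyz":[0,0,0.09],"fingers":1},{"delta_rot":[0,0,0],"xyz":[0,0,0.095],"fingers":1},{"delta_rot":[0,0,0],"xyz":[0,0,0.095],"fingers":1},{"delta_rot":[0,0,0],"xyz":[0,0,0.095],"fingers":-1},{"delta_rot":[0,0,0],"xyz":[0,0,0.095],"fingers":-1},{"delta_rot":[0,0,0],"xyz":[0,0,0.095],"fingers":-1},{"delta_rot":[0,0,0],"xyz":[0,0,0.06],"fingers":-1},{"delta_rot":[0,0,0],"xyz":[0,0,0],"fingers":-1}]'; python3 goal.py .4655,.306,.16,97 .4655,.306,.006,97
```

```text
t: 5.1
eef_pos: [0.5757, -0.1047, 0.0919]
tool_rot: [-0.002, 0.707, 0.707, -0.002]
contact_force: [1.6, -0.4, 0.4]
gripper_width: 1.001
grasp_force: 0.0
t 5.1 tcp [ 0.5757 -0.1047  0.0919] F [ 1.6 -0.4  0.4] w 1.001 g 0.0
.4655,.306,.16,97 xyz [0.4109, -0.1104, -0.067] rot [-0.3, -0.1, -7.0] dist 0.431
.4655,.306,.006,97 xyz [0.4107, -0.1095, 0.087] rot [-0.3, -0.1, -7.0] dist 0.434
```

```bash
python3 -m crank '[{"delta_rot":[0,0,0],"xyz":[0.01,0,-0.05],"fingers":-1},{"delta_rot":[0,0,0],"xyz":[0.02,0,-0.1],"fingers":-1},{"delta_rot":[0,0,-7],"xyz":[0.41,-0.11,-0.09],"fingers":-1},{"delta_rot":[0,0,-7],"xyz":[0.41,-0.11,-0.09],"fingers":-1},{"delta_rot":[0,0,-7],"xyz":[0.41,-0.11,-0.09],"fingers":-1},{"delta_rot":[0,0,-7],"xyz":[0.41,-0.11,-0.09],"fingers":-1},{"delta_rot":[0,0,-7],"xyz":[0.41,-0.11,-0.09],"fingers":-1},{"delta_rot":[0,0,-7],"xyz":[0.41,-0.11,-0.09],"fingers":-1},{"delta_rot":[0,0,-7],"xyz":[0.41,-0.11,-0.09],"fingers":-1},{"delta_rot":[0,0,-7],"xyz":[0.41,-0.11,-0.09],"fingers":-1}]'
python3 -m crank '[{"delta_rot":[0,0,0],"xyz":[0,0,0],"fingers":-1},{"delta_rot":[0,0,0],"xyz":[0,0,0],"fingers":-1}]'; python3 goal.py .4655,.306,.16,97 .4655,.306,.009,97
```

```text
t: 6.1
eef_pos: [0.4687, 0.3013, 0.1838]
tool_rot: [0.0, 0.663, 0.749, 0.0]
contact_force: [-0.1, 0.1, 0.6]
gripper_width: 0.997
grasp_force: 0.0
t: 6.3
eef_pos: [0.4686, 0.301, 0.1836]
tool_rot: [-0.0, 0.661, 0.75, 0.0]
contact_force: [-0.4, 0.1, -0.0]
gripper_width: 0.999
grasp_force: 0.0
t 6.3 tcp [0.4686 0.301  0.1836] F [-0.4  0.1 -0. ] w 0.999 g 0.0
.4655,.306,.16,97 xyz [0.0053, -0.0024, 0.0236] rot [0.0, -0.0, 0.2] dist 0.024
.4655,.306,.009,97 xyz [0.0052, -0.0024, 0.1746] rot [0.0, -0.0, 0.2] dist 0.175
```

```bash
python3 -m crank '[{"delta_rot":[0,0,0],"xyz":[0.005,-0.0025,0.04],"fingers":-1},{"delta_rot":[0,0,0],"xyz":[0.005,-0.0025,0.08],"fingers":-1},{"delta_rot":[0,0,0],"xyz":[0.005,-0.0025,0.11],"fingers":-1},{"delta_rot":[0,0,0],"xyz":[0.005,-0.0025,0.135],"fingers":-1},{"delta_rot":[0,0,0],"xyz":[0.005,-0.0025,0.155],"fingers":-1},{"delta_rot":[0,0,0],"xyz":[0.005,-0.0025,0.17],"fingers":-1},{"delta_rot":[0,0,0],"xyz":[0.005,-0.0025,0.1745],"fingers":-1},{"delta_rot":[0,0,0],"xyz":[0.005,-0.0025,0.1745],"fingers":-1}]'
python3 -m crank '[{"delta_rot":[0,0,0],"xyz":[0,0,0],"fingers":1},{"delta_rot":[0,0,0],"xyz":[0,0,0],"fingers":1},{"delta_rot":[0,0,0],"xyz":[0,0,0],"fingers":1},{"delta_rot":[0,0,0],"xyz":[0,0,0],"fingers":1},{"delta_rot":[0,0,0],"xyz":[0,0,0],"fingers":1},{"delta_rot":[0,0,0],"xyz":[0,0,0],"fingers":1}]' 80; python3 goal.py
```

```text
t: 7.1
eef_pos: [0.4666, 0.3034, 0.0087]
tool_rot: [0.0, 0.663, 0.749, -0.0]
contact_force: [-0.4, -0.1, 0.2]
gripper_width: 0.997
grasp_force: 0.0
t: 7.7
eef_pos: [0.4662, 0.3045, 0.0102]
tool_rot: [0.0, 0.662, 0.749, 0.0]
contact_force: [-2.9, -1.0, 8.3]
gripper_width: 0.541
grasp_force: 84.3
t 7.7 tcp [0.4662 0.3045 0.0102] F [-2.9 -1.   8.3] w 0.541 g 84.3
```

```bash
python3 -m crank '[{"delta_rot":[0,0,0],"xyz":[0,0,-0.02],"fingers":1},{"delta_rot":[0,0,0],"xyz":[0,0,-0.06],"fingers":1},{"delta_rot":[0,0,0],"xyz":[0,0,-0.1],"fingers":1},{"delta_rot":[0,0,0],"xyz":[0,0,-0.13],"fingers":1},{"delta_rot":[0,0,0],"xyz":[0,0,-0.15],"fingers":1},{"delta_rot":[0,0,0],"xyz":[0,0,-0.15],"fingers":1}]'; python3 goal.py .445,0,.16,92 .4276,-.3257,.16,86.5
```

```text
t: 8.3
eef_pos: [0.4672, 0.3049, 0.1613]
tool_rot: [0.001, 0.663, 0.749, 0.002]
contact_force: [0.9, 1.6, -6.9]
gripper_width: 0.536
grasp_force: 85.1
t 8.3 tcp [0.4672 0.3049 0.1613] F [ 0.9  1.6 -6.9] w 0.536 g 85.1
.445,0,.16,92 xyz [-0.2999, -0.0593, 0.0006] rot [0.2, -0.1, 5.0] dist 0.306
.4276,-.3257,.16,86.5 xyz [-0.621, -0.1163, -0.0001] rot [0.2, -0.1, 10.5] dist 0.632
```

```bash
python3 -m crank '[{"delta_rot":[0,0,0],"xyz":[-0.03,-0.006,0],"fingers":1},{"delta_rot":[0,0,1],"xyz":[-0.07,-0.013,0],"fingers":1},{"delta_rot":[0,0,2],"xyz":[-0.115,-0.022,0],"fingers":1},{"delta_rot":[0,0,3],"xyz":[-0.16,-0.031,0],"fingers":1},{"delta_rot":[0,0,4],"xyz":[-0.205,-0.039,0],"fingers":1},{"delta_rot":[0,0,5],"xyz":[-0.25,-0.047,0],"fingers":1},{"delta_rot":[0,0,6],"xyz":[-0.295,-0.056,0],"fingers":1},{"delta_rot":[0,0,7],"xyz":[-0.34,-0.064,0],"fingers":1},{"delta_rot":[0,0,8],"xyz":[-0.385,-0.072,0],"fingers":1},{"delta_rot":[0,0,9],"xyz":[-0.42,-0.079,0],"fingers":1}]'; python3 goal.py  .4276,-.3257,.16,86.5
```

```text
t: 9.3
eef_pos: [0.437, -0.1252, 0.1572]
tool_rot: [-0.001, 0.72, 0.694, -0.001]
contact_force: [0.6, 0.3, -7.2]
gripper_width: 0.535
grasp_force: 85.0
t 9.3 tcp [ 0.437  -0.1252  0.1572] F [ 0.6  0.3 -7.2] w 0.535 g 85.0
.4276,-.3257,.16,86.5 xyz [-0.2007, -0.0019, -0.0027] rot [-0.2, 0.0, 1.4] dist 0.201
```

```bash
python3 -m crank '[{"delta_rot":[0,0,0],"xyz":[-0.03,0,0],"fingers":1},{"delta_rot":[0,0,1.4],"xyz":[-0.07,-0.002,0],"fingers":1},{"delta_rot":[0,0,1.4],"xyz":[-0.115,-0.002,0],"fingers":1},{"delta_rot":[0,0,1.4],"xyz":[-0.155,-0.002,0],"fingers":1},{"delta_rot":[0,0,1.4],"xyz":[-0.185,-0.002,0],"fingers":1},{"delta_rot":[0,0,1.4],"xyz":[-0.2,-0.002,0],"fingers":1},{"delta_rot":[0,0,1.4],"xyz":[-0.2,-0.002,0],"fingers":1},{"delta_rot":[0,0,1.4],"xyz":[-0.2,-0.002,0],"fingers":1}]'; python3 goal.py  .4276,-.3257,.011,86.5
python3 - <<'E'
from h import *
c=viewer.read_camera("side")
a=c["img"][130:226,220:348,::-1]
cv2.imwrite("pics/side2.png",cv2.resize(a,(800,600),interpolation=cv2.INTER_CUBIC))
E
```

```text
t: 10.1
eef_pos: [0.4296, -0.3206, 0.1575]
tool_rot: [-0.001, 0.727, 0.686, -0.0]
contact_force: [0.6, -0.2, -7.7]
gripper_width: 0.544
grasp_force: 85.0
t 10.1 tcp [ 0.4296 -0.3206  0.1575] F [ 0.6 -0.2 -7.7] w 0.544 g 85.0
.4276,-.3257,.011,86.5 xyz [-0.0055, -0.0014, 0.1465] rot [-0.1, -0.1, 0.2] dist 0.147
```

View pics/side2.png

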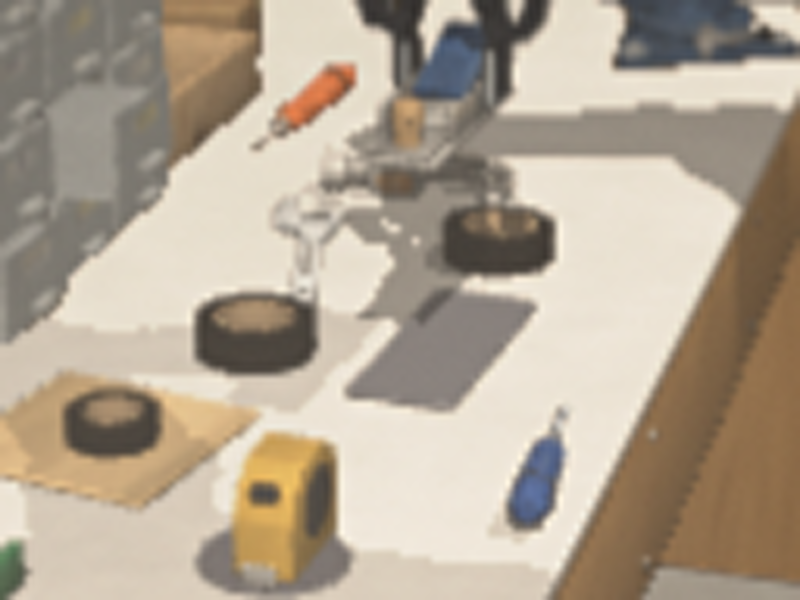

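```bash
python3 -m crank '[{"delta_rot":[0,0,0],"xyz":[-0.003,-0.0014,0.04],"fingers":1},{"delta_rot":[0,0,0],"xyz":[-0.0055,-0.0014,0.08],"fingers":1},{"delta_rot":[0,0,0],"xyz":[-0.0055,-0.0014,0.11],"fingers":1},{"delta_rot":[0,0,0],"xyz":[-0.0055,-0.0014,0.13],"fingers":1},{"delta_rot":[0,0,0],"xyz":[-0.0055,-0.0014,0.14],"fingers":1},{"delta_rot":[0,0,0],"xyz":[-0.0055,-0.0014,0.143],"fingers":1},{"delta_rot":[0,0,0],"xyz":[-0.0055,-0.0014,0.145],"fingers":1},{"delta_rot":[0,0,0],"xyz":[-0.0055,-0.0014,0.145],"fingers":1}]'; python3 goal.py  .4276,-.3257,.0105,86.5
```

```text
t: 10.95
eef_pos: [0.4294, -0.3277, 0.0148]
tool_rot: [0.001, 0.728, 0.686, 0.0]
contact_force: [-1.1, 0.5, -6.8]
gripper_width: 0.544
grasp_force: 84.8
t 10.95 tcp [ 0.4294 -0.3277  0.0148] F [-1.1  0.5 -6.8] w 0.544 g 84.8
.4276,-.3257,.0105,86.5 xyz [0.0019, -0.0019, 0.0043] rot [0.1, 0.0, 0.1] dist 0.005
```

```bash
python3 -m crank '[{"delta_rot":[0,0,0],"xyz":[0.002,-0.002,0.002],"fingers":1},{"delta_rot":[0,0,0],"xyz":[0.002,-0.002,0.004],"fingers":1},{"delta_rot":[0,0,0],"xyz":[0.002,-0.002,0.004],"fingers":1},{"delta_rot":[0,0,0],"xyz":[0.002,-0.002,0.004],"fingers":-1},{"delta_rot":[0,0,0],"xyz":[0.002,-0.002,0.004],"fingers":-1},{"delta_rot":[0,0,0],"xyz":[0.002,-0.002,0.004],"fingers":-1},{"delta_rot":[0,0,0],"xyz":[0.002,-0.002,0.004],"fingers":-1},{"delta_rot":[0,0,0],"xyz":[0.002,-0.002,-0.02],"fingers":-1},{"delta_rot":[0,0,0],"xyz":[0.002,-0.002,-0.06],"fingers":-1},{"delta_rot":[0,0,0],"xyz":[0.002,-0.002,-0.1],"fingers":-1}]'; python3 goal.py  .445,0,.2,95 .581,.170,.15,100.3
```

```text
t: 11.95
eef_pos: [0.4263, -0.325, 0.1148]
tool_rot: [-0.001, 0.728, 0.686, -0.0]
contact_force: [1.1, -0.8, -0.1]
gripper_width: 0.999
grasp_force: 0.0
t 11.95 tcp [ 0.4263 -0.325   0.1148] F [ 1.1 -0.8 -0.1] w 0.999 g 0.0
.445,0,.2,95 xyz [0.3257, -0.0005, -0.0849] rot [-0.1, -0.1, -8.4] dist 0.337
.581,.170,.15,100.3 xyz [0.5033, 0.1253, -0.0349] rot [-0.1, -0.1, -13.7] dist 0.52
```

```bash
python3 -m crank '[{"delta_rot":[0,0,-1],"xyz":[0.035,0,-0.035],"fingers":-1},{"delta_rot":[0,0,-14],"xyz":[0.503,0.125,-0.04],"fingers":-1},{"delta_rot":[0,0,-14],"xyz":[0.503,0.125,-0.04],"fingers":-1},{"delta_rot":[0,0,-14],"xyz":[0.503,0.125,-0.04],"fingers":-1},{"delta_rot":[0,0,-14],"xyz":[0.503,0.125,-0.04],"fingers":-1},{"delta_rot":[0,0,-14],"xyz":[0.503,0.125,-0.04],"fingers":-1},{"delta_rot":[0,0,-14],"xyz":[0.503,0.125,-0.04],"fingers":-1},{"delta_rot":[0,0,-14],"xyz":[0.503,0.125,-0.04],"fingers":-1},{"delta_rot":[0,0,-14],"xyz":[0.503,0.125,-0.04],"fingers":-1},{"delta_rot":[0,0,-14],"xyz":[0.503,0.125,-0.04],"fingers":-1}]'
python3 -m crank '[{"delta_rot":[0,0,0],"xyz":[0.04,0,0],"fingers":-1},{"delta_rot":[0,0,0],"xyz":[0.04,0,0],"fingers":-1},{"delta_rot":[0,0,0],"xyz":[0.04,0,0],"fingers":-1}]'; python3 goal.py .581,.170,.006,100.3
```

```text
t: 12.95
eef_pos: [0.5708, 0.1385, 0.1538]
tool_rot: [0.0, 0.639, 0.769, 0.0]
contact_force: [0.7, -1.6, 0.6]
gripper_width: 0.998
grasp_force: 0.0
t: 13.25
eef_pos: [0.5624, 0.1772, 0.1535]
tool_rot: [-0.0, 0.638, 0.77, -0.0]
contact_force: [0.4, -1.3, -0.0]
gripper_width: 1.0
grasp_force: 0.0
t 13.25 tcp [0.5624 0.1772 0.1535] F [ 0.4 -1.3 -0. ] w 1.0 g 0.0
.581,.170,.006,100.3 xyz [-0.0106, 0.0169, 0.1475] rot [-0.0, -0.0, 0.5] dist 0.149
```

```bash
python3 -m crank '[{"delta_rot":[0,0,0.5],"xyz":[-0.0106,0.017,0.02],"fingers":-1},{"delta_rot":[0,0,0.5],"xyz":[-0.0106,0.017,0.06],"fingers":-1},{"delta_rot":[0,0,0.5],"xyz":[-0.0106,0.017,0.1],"fingers":-1},{"delta_rot":[0,0,0.5],"xyz":[-0.0106,0.017,0.13],"fingers":-1},{"delta_rot":[0,0,0.5],"xyz":[-0.0106,0.017,0.143],"fingers":-1},{"delta_rot":[0,0,0.5],"xyz":[-0.0106,0.017,0.1475],"fingers":-1},{"delta_rot":[0,0,0.5],"xyz":[-0.0106,0.017,0.1475],"fingers":-1}]'
python3 -m crank '[{"delta_rot":[0,0,0],"xyz":[0,0,0],"fingers":1},{"delta_rot":[0,0,0],"xyz":[0,0,0],"fingers":1},{"delta_rot":[0,0,0],"xyz":[0,0,0],"fingers":1},{"delta_rot":[0,0,0],"xyz":[0,0,0],"fingers":1},{"delta_rot":[0,0,0],"xyz":[0,0,0],"fingers":1},{"delta_rot":[0,0,0],"xyz":[0,0,0],"fingers":1},{"delta_rot":[0,0,0],"xyz":[0,0,0],"fingers":1}]' 40; python3 goal.py
```

```text
t: 13.95
eef_pos: [0.5822, 0.1681, 0.0066]
tool_rot: [0.0, 0.642, 0.766, 0.0]
contact_force: [-0.1, -0.7, 0.3]
gripper_width: 0.998
grasp_force: 0.0
t: 14.65
eef_pos: [0.5821, 0.1689, 0.0071]
tool_rot: [0.0, 0.642, 0.767, 0.0]
contact_force: [-1.8, -0.3, 5.7]
gripper_width: 0.381
grasp_force: 39.2
t 14.65 tcp [0.5821 0.1689 0.0071] F [-1.8 -0.3  5.7] w 0.381 g 39.2
```

```bash
python3 -m crank '[{"delta_rot":[0,0,0],"xyz":[0,0,-0.03],"fingers":1},{"delta_rot":[0,0,0],"xyz":[0,0,-0.07],"fingers":1},{"delta_rot":[0,0,0],"xyz":[0,0,-0.1],"fingers":1},{"delta_rot":[0,0,0],"xyz":[0,0,-0.1],"fingers":1},{"delta_rot":[0,0,0],"xyz":[0,0,-0.1],"fingers":1}]'; python3 goal.py .4530,.3402,.107,112.5
```

```text
t: 15.15
eef_pos: [0.5818, 0.1687, 0.1067]
tool_rot: [0.0, 0.642, 0.767, 0.001]
contact_force: [-0.4, -0.4, -1.1]
gripper_width: 0.386
grasp_force: 40.4
t 15.15 tcp [0.5818 0.1687 0.1067] F [-0.4 -0.4 -1.1] w 0.386 g 40.4
.4530,.3402,.107,112.5 xyz [0.1915, -0.0967, -0.0005] rot [0.1, 0.0, -12.4] dist 0.215
```

```bash
python3 -m crank '[{"delta_rot":[0,0,-3],"xyz":[0.045,-0.023,0],"fingers":1},{"delta_rot":[0,0,-6],"xyz":[0.09,-0.045,0],"fingers":1},{"delta_rot":[0,0,-10],"xyz":[0.135,-0.068,0],"fingers":1},{"delta_rot":[0,0,-12.4],"xyz":[0.17,-0.086,0],"fingers":1},{"delta_rot":[0,0,-12.4],"xyz":[0.1915,-0.0967,0],"fingers":1},{"delta_rot":[0,0,-12.4],"xyz":[0.1915,-0.0967,0],"fingers":1},{"delta_rot":[0,0,-12.4],"xyz":[0.1915,-0.0967,0],"fingers":1}]'
python3 goal.py .4530,.3402,.008,112.5
```

```text
t: 15.85
eef_pos: [0.4518, 0.3397, 0.1047]
tool_rot: [-0.0, 0.555, 0.832, -0.001]
contact_force: [-0.2, -1.2, -2.7]
gripper_width: 0.381
grasp_force: 40.4
t 15.85 tcp [0.4518 0.3397 0.1047] F [-0.2 -1.2 -2.7] w 0.381 g 40.4
.4530,.3402,.008,112.5 xyz [0.0001, 0.0015, 0.0967] rot [-0.1, 0.1, 0.1] dist 0.097
```

```bash
python3 -m crank '[{"delta_rot":[0,0,0],"xyz":[0,0.0015,0.03],"fingers":1},{"delta_rot":[0,0,0],"xyz":[0,0.0015,0.06],"fingers":1},{"delta_rot":[0,0,0],"xyz":[0,0.0015,0.08],"fingers":1},{"delta_rot":[0,0,0],"xyz":[0,0.0015,0.09],"fingers":1},{"delta_rot":[0,0,0],"xyz":[0,0.0015,0.095],"fingers":1},{"delta_rot":[0,0,0],"xyz":[0,0.0015,0.097],"fingers":1},{"delta_rot":[0,0,0],"xyz":[0,0.0015,0.097],"fingers":1}]'
python3 -m crank '[{"delta_rot":[0,0,0],"xyz":[0,0,0],"fingers":-1},{"delta_rot":[0,0,0],"xyz":[0,0,0],"fingers":-1},{"delta_rot":[0,0,0],"xyz":[0,0,0],"fingers":-1},{"delta_rot":[0,0,0],"xyz":[0,0,0],"fingers":-1},{"delta_rot":[0,0,0],"xyz":[0,0,-0.04],"fingers":-1},{"delta_rot":[0,0,0],"xyz":[0,0,-0.09],"fingers":-1},{"delta_rot":[0,0,0],"xyz":[0,0,-0.14],"fingers":-1},{"delta_rot":[0,0,0],"xyz":[0,0,-0.14],"fingers":-1}]'
python3 goal.py .436,-.001,.14,87.7 .436,-.001,.015,87.7
```

```text
t: 16.55
eef_pos: [0.4547, 0.3409, 0.0096]
tool_rot: [0.0, 0.556, 0.831, 0.0]
contact_force: [0.9, -0.7, 0.1]
gripper_width: 0.384
grasp_force: 40.4
t: 17.35
eef_pos: [0.4571, 0.3443, 0.1562]
tool_rot: [0.002, 0.555, 0.832, 0.006]
contact_force: [-0.0, -0.5, -0.1]
gripper_width: 1.001
grasp_force: 0.0
t 17.35 tcp [0.4571 0.3443 0.1562] F [-0.  -0.5 -0.1] w 1.001 g 0.0
.436,-.001,.14,87.7 xyz [-0.3109, -0.1519, 0.0134] rot [0.6, -0.3, 24.8] dist 0.346
.436,-.001,.015,87.7 xyz [-0.3113, -0.1534, 0.1384] rot [0.6, -0.3, 24.8] dist 0.374
```

```bash
python3 -m crank '[{"delta_rot":[0,0,24.8],"xyz":[-0.311,-0.153,0],"fingers":-1},{"delta_rot":[0,0,24.8],"xyz":[-0.311,-0.153,0],"fingers":-1},{"delta_rot":[0,0,24.8],"xyz":[-0.311,-0.153,0],"fingers":-1},{"delta_rot":[0,0,24.8],"xyz":[-0.311,-0.153,0],"fingers":-1},{"delta_rot":[0,0,24.8],"xyz":[-0.311,-0.153,0],"fingers":-1},{"delta_rot":[0,0,24.8],"xyz":[-0.311,-0.153,0],"fingers":-1},{"delta_rot":[0,0,24.8],"xyz":[-0.311,-0.153,0],"fingers":-1},{"delta_rot":[0,0,24.8],"xyz":[-0.311,-0.153,0.01],"fingers":-1},{"delta_rot":[0,0,24.8],"xyz":[-0.311,-0.153,0.01],"fingers":-1},{"delta_rot":[0,0,24.8],"xyz":[-0.311,-0.153,0.01],"fingers":-1}]'
python3 goal.py .436,-.001,.015,87.7
python3 - <<'E'
from h import *
c=viewer.read_camera("top"); np.save("top1.npy",c,allow_pickle=True)
D=[("wedge",.4603,.3226,.393),("short",.5851,.1564,-.297),("round",.441,.0025,0),("long",.4293,-.3021,-.061)]
sheet(c,"pics/sheet4.png",D)
E
```

```text
t: 18.35
eef_pos: [0.4319, -0.0038, 0.139]
tool_rot: [-0.0, 0.72, 0.694, 0.0]
contact_force: [0.2, 0.6, 0.4]
gripper_width: 0.998
grasp_force: 0.0
t 18.35 tcp [ 0.4319 -0.0038  0.139 ] F [0.2 0.6 0.4] w 0.998 g 0.0
.436,-.001,.015,87.7 xyz [0.0028, 0.004, 0.124] rot [-0.0, -0.0, 0.1] dist 0.124
```

View pics/sheet4.png

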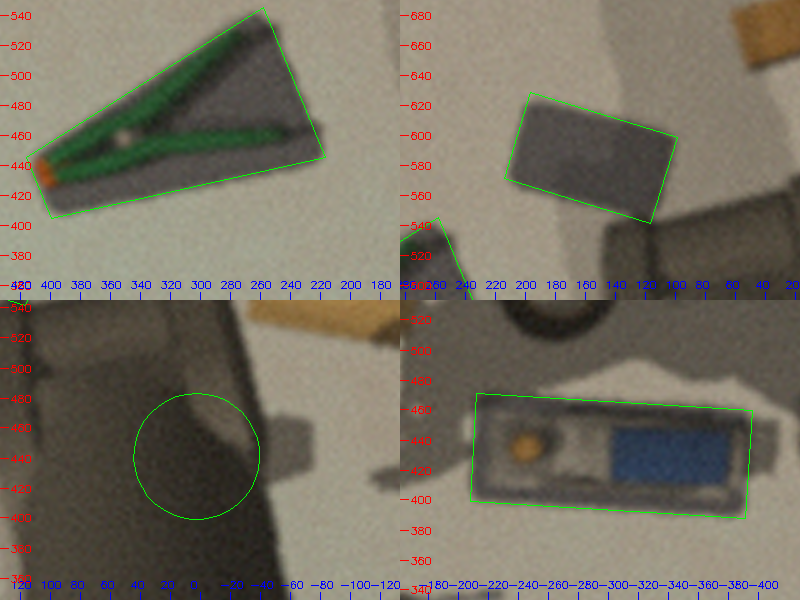

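```bash
python3 -m crank '[{"delta_rot":[0,0,0],"xyz":[0.003,0.004,0.01],"fingers":-1},{"delta_rot":[0,0,0],"xyz":[0.003,0.004,0.04],"fingers":-1},{"delta_rot":[0,0,0],"xyz":[0.003,0.004,0.07],"fingers":-1},{"delta_rot":[0,0,0],"xyz":[0.003,0.004,0.095],"fingers":-1},{"delta_rot":[0,0,0],"xyz":[0.003,0.004,0.115],"fingers":-1},{"delta_rot":[0,0,0],"xyz":[0.003,0.004,0.124],"fingers":-1},{"delta_rot":[0,0,0],"xyz":[0.003,0.004,0.124],"fingers":-1}]'
python3 -m crank '[{"delta_rot":[0,0,0],"xyz":[0,0,0],"fingers":1},{"delta_rot":[0,0,0],"xyz":[0,0,0],"fingers":1},{"delta_rot":[0,0,0],"xyz":[0,0,0],"fingers":1},{"delta_rot":[0,0,0],"xyz":[0,0,0],"fingers":1},{"delta_rot":[0,0,0],"xyz":[0,0,0],"fingers":1},{"delta_rot":[0,0,0],"xyz":[0,0,0],"fingers":1},{"delta_rot":[0,0,0],"xyz":[0,0,0],"fingers":1}]' 50; python3 goal.py
```

```text
t: 19.1
eef_pos: [0.4354, -0.0012, 0.0139]
tool_rot: [-0.001, 0.72, 0.694, -0.001]
contact_force: [-0.0, 0.6, -0.0]
gripper_width: 1.001
grasp_force: 0.0
t: 19.8
eef_pos: [0.4364, -0.0023, 0.0158]
tool_rot: [0.0, 0.721, 0.693, 0.0]
contact_force: [-2.0, 0.9, 6.7]
gripper_width: 0.39
grasp_force: 49.4
t 19.8 tcp [ 0.4364 -0.0023  0.0158] F [-2.   0.9  6.7] w 0.39 g 49.4
```

```bash
python3 -m crank '[{"delta_rot":[0,0,0],"xyz":[0,0,-0.03],"fingers":1},{"delta_rot":[0,0,0],"xyz":[0,0,-0.07],"fingers":1},{"delta_rot":[0,0,0],"xyz":[0,0,-0.1],"fingers":1},{"delta_rot":[0,0,0],"xyz":[0,0,-0.1],"fingers":1},{"delta_rot":[0,0,0],"xyz":[0,0,-0.1],"fingers":1}]'; python3 goal.py .584,.153,.116,73.7
```

```text
t: 20.3
eef_pos: [0.4361, -0.0026, 0.1155]
tool_rot: [0.001, 0.721, 0.693, 0.0]
contact_force: [0.2, 0.1, -2.1]
gripper_width: 0.389
grasp_force: 50.8
t 20.3 tcp [ 0.4361 -0.0026  0.1155] F [ 0.2  0.1 -2.1] w 0.389 g 50.8
.584,.153,.116,73.7 xyz [0.1614, 0.1415, -0.0004] rot [0.1, 0.0, 14.0] dist 0.215
```

```bash
python3 -m crank '[{"delta_rot":[0,0,3],"xyz":[0.035,0.03,0],"fingers":1},{"delta_rot":[0,0,6],"xyz":[0.07,0.061,0],"fingers":1},{"delta_rot":[0,0,10],"xyz":[0.105,0.092,0],"fingers":1},{"delta_rot":[0,0,14],"xyz":[0.14,0.123,0],"fingers":1},{"delta_rot":[0,0,14],"xyz":[0.1614,0.1415,0],"fingers":1},{"delta_rot":[0,0,14],"xyz":[0.1614,0.1415,0],"fingers":1},{"delta_rot":[0,0,14],"xyz":[0.1614,0.1415,0],"fingers":1}]'
python3 goal.py .584,.153,.0165,73.7
```

```text
t: 21.0
eef_pos: [0.5824, 0.1534, 0.1127]
tool_rot: [-0.001, 0.8, 0.6, -0.002]
contact_force: [-0.7, -1.0, -2.8]
gripper_width: 0.388
grasp_force: 50.6
t 21.0 tcp [0.5824 0.1534 0.1127] F [-0.7 -1.  -2.8] w 0.388 g 50.6
.584,.153,.0165,73.7 xyz [0.0003, 0.002, 0.0962] rot [-0.2, 0.1, 0.1] dist 0.096
```

```bash
python3 -m crank '[{"delta_rot":[0,0,0],"xyz":[0,0.001,0.03],"fingers":1},{"delta_rot":[0,0,0],"xyz":[0,0.001,0.06],"fingers":1},{"delta_rot":[0,0,0],"xyz":[0,0.001,0.08],"fingers":1},{"delta_rot":[0,0,0],"xyz":[0,0.001,0.09],"fingers":1},{"delta_rot":[0,0,0],"xyz":[0,0.001,0.095],"fingers":1},{"delta_rot":[0,0,0],"xyz":[0,0.001,0.0965],"fingers":1},{"delta_rot":[0,0,0],"xyz":[0,0.001,0.0965],"fingers":1}]'
python3 -m crank '[{"delta_rot":[0,0,0],"xyz":[0,0,0],"fingers":-1},{"delta_rot":[0,0,0],"xyz":[0,0,0],"fingers":-1},{"delta_rot":[0,0,0],"xyz":[0,0,0],"fingers":-1},{"delta_rot":[0,0,0],"xyz":[0,0,0],"fingers":-1},{"delta_rot":[0,0,0],"xyz":[0,0,-0.04],"fingers":-1},{"delta_rot":[0,0,0],"xyz":[0,0,-0.09],"fingers":-1},{"delta_rot":[0,0,0],"xyz":[0,0,-0.12],"fingers":-1},{"delta_rot":[0,0,0],"xyz":[0,0,-0.12],"fingers":-1}]'
python3 goal.py .5757,-.106,.13,90
```

```text
t: 21.7
eef_pos: [0.5852, 0.1531, 0.0192]
tool_rot: [0.0, 0.8, 0.6, 0.0]
contact_force: [0.2, -0.7, -2.6]
gripper_width: 0.393
grasp_force: 50.6
t: 22.5
eef_pos: [0.588, 0.1544, 0.1439]
tool_rot: [0.002, 0.8, 0.6, 0.004]
contact_force: [0.1, -1.1, 0.0]
gripper_width: 1.0
grasp_force: 0.0
t 22.5 tcp [0.588  0.1544 0.1439] F [ 0.1 -1.1  0. ] w 1.0 g 0.0
.5757,-.106,.13,90 xyz [-0.2535, 0.0612, 0.0131] rot [0.5, -0.2, -16.3] dist 0.261
```

```bash
python3 -m crank '[{"delta_rot":[0,0,-3],"xyz":[-0.04,0.01,0],"fingers":-1},{"delta_rot":[0,0,-16],"xyz":[-0.25,0.061,0.01],"fingers":-1},{"delta_rot":[0,0,-16],"xyz":[-0.25,0.061,0.01],"fingers":-1},{"delta_rot":[0,0,-16],"xyz":[-0.25,0.061,0.01],"fingers":-1},{"delta_rot":[0,0,-16],"xyz":[-0.25,0.061,0.01],"fingers":-1},{"delta_rot":[0,0,-16],"xyz":[-0.25,0.061,0.01],"fingers":-1},{"delta_rot":[0,0,-16],"xyz":[-0.25,0.061,0.01],"fingers":-1},{"delta_rot":[0,0,-16],"xyz":[-0.25,0.061,0.01],"fingers":-1},{"delta_rot":[0,0,-16],"xyz":[-0.25,0.061,0.01],"fingers":-1}]'
python3 goal.py .577,-.105,.006,90
python3 - <<'E'
from h import *
c=viewer.read_camera("side")
s=cut_out("side","tape_roll")
for r in s: print(r["score"],np.round(r["pixel"],1),toz(c,r["pixel"],.018)[0].round(3))
c=viewer.read_camera("top")
for r in cut_out("top","tape_measure")[:2]: print(r["score"],toz(c,r["pixel"],.04)[0].round(3))
E
```

```text
t: 23.4
eef_pos: [0.5735, -0.1014, 0.1285]
tool_rot: [-0.0, 0.708, 0.707, 0.0]
contact_force: [-0.4, -0.1, -0.1]
gripper_width: 1.0
grasp_force: 0.0
t 23.4 tcp [ 0.5735 -0.1014  0.1285] F [-0.4 -0.1 -0.1] w 1.0 g 0.0
.577,-.105,.006,90 xyz [-0.0037, 0.0035, 0.1225] rot [0.0, -0.1, -0.1] dist 0.123
0.59 [262.7 186.8] [ 0.517 -0.222  0.018]
0.56 [300.4 165.8] [ 0.434 -0.487  0.018]
0.44 [237.8 197.6] [ 0.573 -0.102  0.018]
0.83 [0.58  0.154 0.04 ]
0.5 [0.56  0.148 0.04 ]
```

```bash
python3 -m crank '[{"delta_rot":[0,0,0],"xyz":[-0.002,0.0025,0.03],"fingers":-1},{"delta_rot":[0,0,0],"xyz":[-0.002,0.0025,0.07],"fingers":-1},{"delta_rot":[0,0,0],"xyz":[-0.002,0.0025,0.1],"fingers":-1},{"delta_rot":[0,0,0],"xyz":[-0.002,0.0025,0.115],"fingers":-1},{"delta_rot":[0,0,0],"xyz":[-0.002,0.0025,0.122],"fingers":-1},{"delta_rot":[0,0,0],"xyz":[-0.002,0.0025,0.122],"fingers":-1}]'
python3 -m crank '[{"delta_rot":[0,0,0],"xyz":[0,0,0],"fingers":1},{"delta_rot":[0,0,0],"xyz":[0,0,0],"fingers":1},{"delta_rot":[0,0,0],"xyz":[0,0,0],"fingers":1},{"delta_rot":[0,0,0],"xyz":[0,0,0],"fingers":1},{"delta_rot":[0,0,0],"xyz":[0,0,0],"fingers":1},{"delta_rot":[0,0,0],"xyz":[0,0,-0.02],"fingers":1},{"delta_rot":[0,0,0],"xyz":[0,0,-0.06],"fingers":1},{"delta_rot":[0,0,0],"xyz":[0,0,-0.1],"fingers":1},{"delta_rot":[0,0,0],"xyz":[0,0,-0.1],"fingers":1}]' 40; python3 goal.py .441,.0025,.1,90
```

```text
t: 24.2
eef_pos: [0.5759, -0.1056, 0.0065]
tool_rot: [-0.0, 0.709, 0.706, -0.0]
contact_force: [-0.7, 0.3, 0.1]
gripper_width: 0.998
grasp_force: 0.0
t: 25.1
eef_pos: [0.58, -0.1063, 0.113]
tool_rot: [0.004, 0.709, 0.705, 0.003]
contact_force: [0.4, 0.4, -0.4]
gripper_width: 0.642
grasp_force: 42.9
t 25.1 tcp [ 0.58   -0.1063  0.113 ] F [ 0.4  0.4 -0.4] w 0.642 g 42.9
.441,.0025,.1,90 xyz [0.1081, -0.1397, 0.0113] rot [0.6, 0.1, -0.3] dist 0.177
```

```bash
python3 -m crank '[{"delta_rot":[0,0,0],"xyz":[0.027,-0.035,0],"fingers":1},{"delta_rot":[0,0,0],"xyz":[0.054,-0.07,0],"fingers":1},{"delta_rot":[0,0,0],"xyz":[0.081,-0.105,0],"fingers":1},{"delta_rot":[0,0,0],"xyz":[0.108,-0.139,0],"fingers":1},{"delta_rot":[0,0,0],"xyz":[0.108,-0.139,0],"fingers":1},{"delta_rot":[0,0,0],"xyz":[0.108,-0.139,0],"fingers":1},{"delta_rot":[0,0,0],"xyz":[0.108,-0.139,0],"fingers":1}]'
python3 goal.py .441,.0025,.006,90
```

```text
t: 25.8
eef_pos: [0.4385, 0.0021, 0.107]
tool_rot: [0.001, 0.709, 0.705, 0.001]
contact_force: [0.6, 0.3, -0.4]
gripper_width: 0.642
grasp_force: 42.8
t 25.8 tcp [0.4385 0.0021 0.107 ] F [ 0.6  0.3 -0.4] w 0.642 g 42.8
.441,.0025,.006,90 xyz [0.0004, 0.0023, 0.101] rot [0.1, 0.0, -0.3] dist 0.101
```

```bash
python3 -m crank '[{"delta_rot":[0,0,0],"xyz":[0,0.002,0.03],"fingers":1},{"delta_rot":[0,0,0],"xyz":[0,0.002,0.06],"fingers":1},{"delta_rot":[0,0,0],"xyz":[0,0.002,0.08],"fingers":1},{"delta_rot":[0,0,0],"xyz":[0,0.002,0.093],"fingers":1},{"delta_rot":[0,0,0],"xyz":[0,0.002,0.099],"fingers":1},{"delta_rot":[0,0,0],"xyz":[0,0.002,0.101],"fingers":1},{"delta_rot":[0,0,0],"xyz":[0,0.002,0.101],"fingers":1}]'
python3 -m crank '[{"delta_rot":[0,0,0],"xyz":[0,0,0],"fingers":-1},{"delta_rot":[0,0,0],"xyz":[0,0,0],"fingers":-1},{"delta_rot":[0,0,0],"xyz":[0,0,0],"fingers":-1},{"delta_rot":[0,0,0],"xyz":[0,0,0],"fingers":-1},{"delta_rot":[0,0,0],"xyz":[0,0,-0.04],"fingers":-1},{"delta_rot":[0,0,0],"xyz":[0,0,-0.09],"fingers":-1},{"delta_rot":[0,0,0],"xyz":[0,0,-0.14],"fingers":-1},{"delta_rot":[0,0,0],"xyz":[0,0,-0.19],"fingers":-1}]'
python3 -m crank '[{"delta_rot":[0,0,0],"xyz":[-0.04,0,-0.03],"fingers":-1},{"delta_rot":[0,0,20],"xyz":[-0.5,0,-0.05],"fingers":-1},{"delta_rot":[0,0,20],"xyz":[-0.5,0,-0.05],"fingers":-1},{"delta_rot":[0,0,20],"xyz":[-0.5,0,-0.05],"fingers":-1},{"delta_rot":[0,0,20],"xyz":[-0.5,0,-0.05],"fingers":-1},{"delta_rot":[0,0,20],"xyz":[-0.5,0,-0.05],"fingers":-1},{"delta_rot":[0,0,20],"xyz":[-0.5,0,-0.05],"fingers":-1},{"delta_rot":[0,0,20],"xyz":[-0.5,0,-0.05],"fingers":-1},{"delta_rot":[0,0,20],"xyz":[-0.5,0,-0.05],"fingers":-1},{"delta_rot":[0,0,20],"xyz":[-0.5,0,-0.05],"fingers":-1}]'
python3 goal.py .27,-.62,.3,23.4
```

```text
t: 26.5
eef_pos: [0.4401, 0.0023, 0.0058]
tool_rot: [0.0, 0.709, 0.705, 0.0]
contact_force: [0.3, 0.1, -0.6]
gripper_width: 0.641
grasp_force: 42.8
t: 27.3
eef_pos: [0.4387, 0.0028, 0.1975]
tool_rot: [-0.0, 0.709, 0.705, -0.0]
contact_force: [1.5, -1.0, -1.0]
gripper_width: 1.003
grasp_force: 0.0
t: 28.3
eef_pos: [0.4365, -0.4887, 0.2451]
tool_rot: [-0.0, 0.821, 0.572, 0.0]
contact_force: [1.5, -0.6, -0.0]
gripper_width: 0.998
grasp_force: 0.0
t 28.3 tcp [ 0.4365 -0.4887  0.2451] F [ 1.5 -0.6 -0. ] w 0.998 g 0.0
.27,-.62,.3,23.4 xyz [-0.1808, -0.1107, -0.0549] rot [-0.0, -0.0, 46.3] dist 0.219
```

```bash
python3 -m crank '[{"delta_rot":[0,0,46],"xyz":[-0.18,-0.11,-0.03],"fingers":-1},{"delta_rot":[0,0,46],"xyz":[-0.18,-0.11,-0.03],"fingers":-1},{"delta_rot":[0,0,46],"xyz":[-0.18,-0.11,-0.03],"fingers":-1},{"delta_rot":[0,0,46],"xyz":[-0.18,-0.11,-0.03],"fingers":-1},{"delta_rot":[0,0,46],"xyz":[-0.18,-0.11,-0.03],"fingers":-1},{"delta_rot":[0,0,46],"xyz":[-0.18,-0.11,-0.03],"fingers":-1},{"delta_rot":[0,0,46],"xyz":[-0.18,-0.11,-0.03],"fingers":-1}]'
python3 - <<'E'
from h import *
c=viewer.read_camera("top"); np.save("top2.npy",c,allow_pickle=True)
D=[("wedge",.4603,.3226,.393),("short",.5851,.1564,-.297),("round",.441,.0025,0),("long",.4293,-.3021,-.061)]
sheet(c,"pics/sheet5.png",D)
im=rect(c,.58,.15,.06); m=cv2.inRange(cv2.cvtColor(im,cv2.COLOR_BGR2HSV),(15,150,60),(32,255,255))
k=max(cv2.findContours(m,0,1)[0],key=cv2.contourArea); r=cv2.minAreaRect(k); b=cv2.boxPoints(r)
P=np.c_[.58-(b[:,1]-150)/1500,.15-(b[:,0]-200)/1500]; print(P.mean(0).round(4),np.divide(r[1],1.5),P.round(3).tolist())
c=viewer.read_camera("side")
cv2.imwrite("pics/side3.png",cv2.resize(c["img"][150:294,150:342,::-1],(800,600),interpolation=cv2.INTER_CUBIC))
E
```

```text
t: 29.0
eef_pos: [0.2706, -0.6177, 0.2749]
tool_rot: [-0.0, 0.979, 0.205, -0.0]
contact_force: [-0.7, -0.1, -0.9]
gripper_width: 1.002
grasp_force: 0.0
[0.5832 0.1474] [71.78296916 38.31307729] [[0.5740000009536743, 0.18700000643730164], [0.6110000014305115, 0.1770000010728836], [0.5920000076293945, 0.1080000028014183], [0.5550000071525574, 0.11800000071525574]]
```

View pics/sheet5.png

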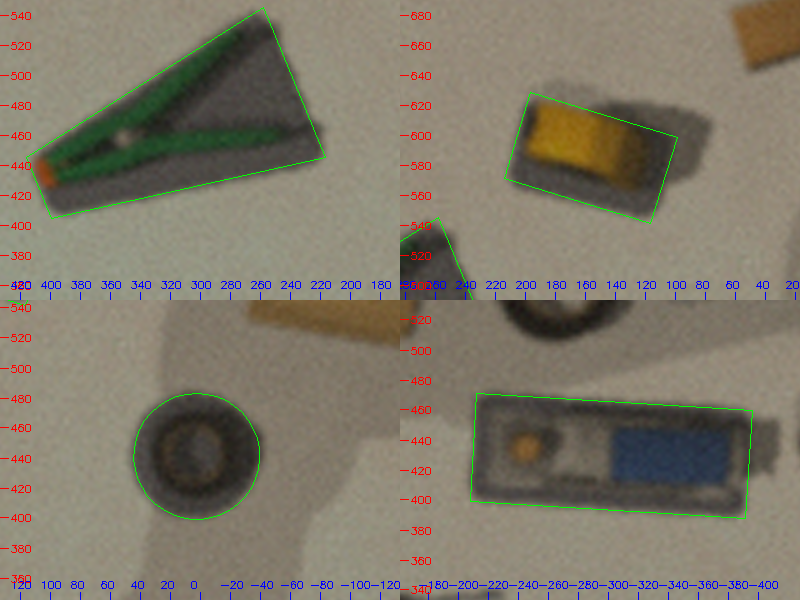

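View pics/side3.png

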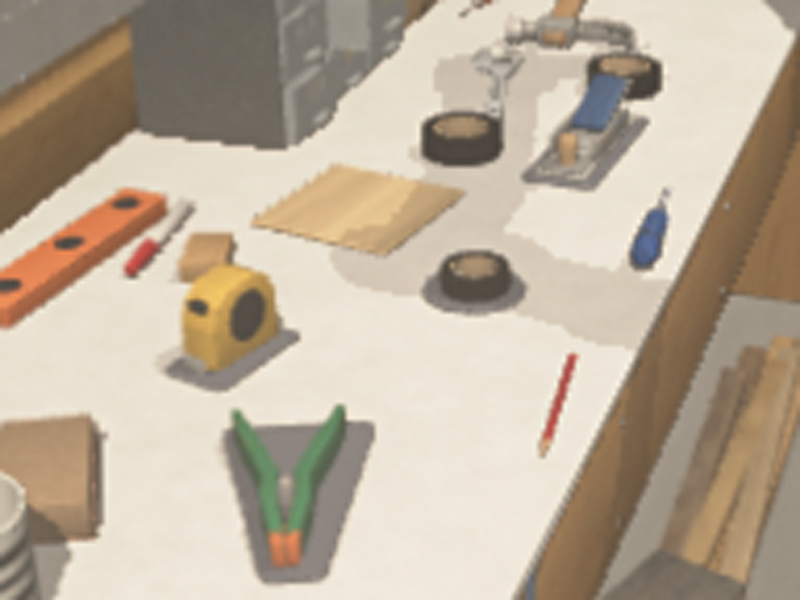

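```bash
python3 - <<'E'
from h import *
s=viewer.read_camera("side"); t=np.load("top2.npy",allow_pickle=True).item()
f=lambda a:[[150+x/800*192,150+y/600*144] for x,y in a]
P=toz(s,f([(237,412),(342,408),(285,552)]),.02); print(P.round(4))
m=[.4603,.3226]; C,S=np.cos(.393),np.sin(.393); M=np.array([[C,S],[-S,C]])
print("side local",((P[:,:2]-m)@M.T*1000).round(1).tolist())
for n,c in(("top",t),("side",s)):
    im=c["img"]; h=cv2.cvtColor(im,cv2.COLOR_RGB2HSV); mk=cv2.inRange(h,(55,70,25),(90,255,255))
    v,u=np.nonzero(mk); Q=toz(c,np.c_[u,v],.02); k=(abs(Q[:,0]-.46)<.1)&(abs(Q[:,1]-.32)<.12); L=(Q[k][:,:2]-m)@M.T*1000
    print(n,k.sum(),L.mean(0).round(1),L.min(0).round(1),L.max(0).round(1))
    for y0 in range(-80,60,20):
        q=L[abs(L[:,1]-y0)<5]; 
        if len(q): print(y0,q[:,0].min().round(1),q[:,0].max().round(1))
E
```

```text
[[0.5259 0.2608 0.02  ]
 [0.4575 0.2339 0.02  ]
 [0.4264 0.402  0.02  ]]
side local [[36.9, -82.2], [-36.6, -80.9], [-0.9, 86.4]]
top 371 [3.8 0.7] [-33.5 -72. ] [41.7 70.3]
-60 -33.1 41.0
-40 -25.4 35.1
-20 -21.7 28.5
0 -14.7 22.6
20 -13.7 20.6
40 -12.8 19.8
side 99 [-0.4 -3. ] [-33.4 -80.7] [32.8 57.8]
-80 -33.4 -33.4
-60 -30.5 32.8
-40 -24.9 26.1
-20 -16.7 19.4
0 -11.4 13.4
20 -11.7 15.4
40 -9.3 12.0
```

```bash
python3 - <<'E'
from h import *
tiles=[]
for n,(u0,v0) in (("side",(180,195)),("top",(145,130))):
    c=viewer.read_camera(n); k=10; w,h_=(40,60) 
    im=cv2.resize(c["img"][v0:v0+h_,u0:u0+w,::-1],None,fx=k,fy=k,interpolation=cv2.INTER_CUBIC)
    def dr(P,col):
        q=((proj(c,P)-[u0,v0]+.5)*k).round().astype(int); cv2.polylines(im,[q],True,col,1)
    dr(np.c_[shape("short",.5851,.1564,-.297),np.full(4,.003)],(0,255,0))
    C,S=np.cos(-.29),np.sin(-.29)
    B=np.array([[-18,-39],[18,-39],[18,39],[-18,39]])/1000@np.array([[C,S],[-S,C]])+[.5851,.1564]
    for z,col in((.003,(0,0,255)),(.067,(255,0,0))): dr(np.c_[B,np.full(4,z)],col)
    tiles.append(im)
cv2.imwrite("pics/ms.png",np.hstack(tiles))
E
```

```text
(no output)
```

View pics/ms.png

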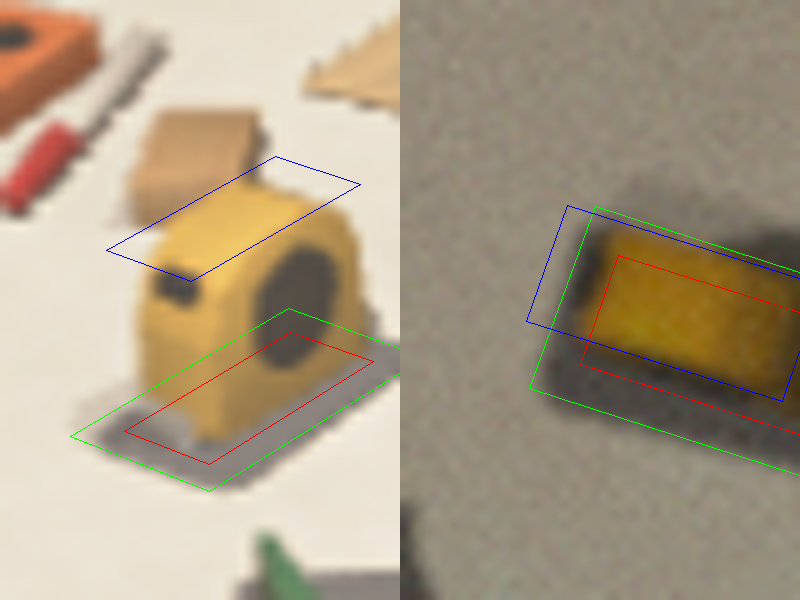

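```bash
python3 -c "
from station import job
print(job.hand_in())"
```

```text
the job is handed in; nothing more can be done
None
```

I put all four things on their own mats and handed the job in at about t = 30 s. In the camera checks each one was flat and lined up, an estimated 6 mm or less off centre. The measure's lengthwise position is the least certain. No verdict came back from the hand-in.

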